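# Return the hand-held meter through the dock's sprung flaps

## Robot

A 6-joint arm with a two-finger parallel gripper is mounted at the origin on the work surface. World frame = base frame: x ahead of the robot, y to its left, z up, the work surface at z = 0. Lengths are in m, angles in rad, forces in N, time in s.
With the tool pointing down it reaches from about 0.35 to 0.775 m from the base axis. Payload 5.5 kg.
Tool frame: the origin (TCP) lies between the finger pads; the fingertips stand 11 mm ahead of it and the grasp point (between the pads) lies 8 mm behind it (tips_ahead is the distance from the TCP to the fingertips, in m); z points along the fingers, y is the line along which they close (so a half turn about z gives the same grasp; the last joint's range is limited). The gripper opens to 85 mm and grips with 20 to 120 N. Pads are 22 mm wide; open, the fingers measure 114 mm over their backs; the gripper's body (76 mm by 85 mm) begins 54 mm behind the grasp point. The pads swing forward as they close: fully open they stand 13 mm farther back than shut.
Start: joints at [1.066, 0.313, 0.046, 1.304, 0, 1.431], TCP at [0.205, 0.537, 0.242] pointing down, gripper open.
Joint ranges: [-2.76, 2.76], [-0.86, 1.69], [-1.03, 1.26], [-2.2, 2.34], [-1.47, 1.5], [-3.14, 3.14]. Speed limits (rad/s): [2.57, 2.57, 3.14, 3.14, 3.14, 3.14].

## Interface

Orientations are given as a unit quaternion [w, x, y, z].
In Python, from workcell import * gives the robot as it stands. The module is installed in compiled form; this text tells all that it offers.
- The arm moves only by the tool jog_arm, never from a script. Its argument "moves" is a list of rows, each an object with "fingers": the closure, from 0 (fully open) to 1 (shut); "slide": the shift along the tool's x, y, z in mm, a list of three; "angular": the turn, a rotation vector about the tool's x, y, z in degrees, a list of three. A call has 1 to 10 rows; each row is the pose to reach, as a shift and turn from the pose commanded when the call began, along the tool's axes at that moment; what a row does not reach only later rows make up. A row lasts 1/12 s, in which the tool goes at most 41.7 mm and 7.16 degrees, less where a joint would pass 70% of its speed; a pose out of reach is approached as far as the arm can. A call with a gripper value outside its range is refused whole. The fingers move at their own pace and stop on an object; "squeeze" is the grip in N (left out, the last holds). Time passes only in rows, so rows that repeat a pose let the fingers close. It gives the time, the measured TCP pose, the force, the opening and the grip force at its end, in the units of the state.
- get_state(): the state, without advancing time (a new reading comes with each control period).
- read_camera(name): name is "scene" or "top" or "wrist"; returns a dict with "color" (400x640x3 uint8, red, green, blue), "fovy" (degrees; the focal length in pixels is half the picture's height over the tangent of half this angle, whatever the lens; pixels are square), "cx", "cy" (the principal point, pixels), "D" ([k1, k2, p1, p2, k3] as OpenCV has them; the pictures are not rectified), "world_from_camera" (4x4, takes a point from camera to world coordinates); the wrist camera has in their place "tool_from_camera" (4x4, takes a point from camera to tool coordinates, whose origin is the TCP and whose axes are the flange's). Camera axes: x right, y down, z forward; pixel columns grow to the right and rows downward; lengths in m; the calibration is good to about 2 mm. A picture is of the moment at which its call begins: read the wrist's pose just before it. There is no depth.
- hand_in(): hands the job in; it is judged then, once.
Trained networks look in a picture, given as the dict that the camera call returned (one of the last four; its "shot" number tells which), for a name from the list of things; names that differ only in an ending like _2 or _b are one class to them, and where a whole thing is asked for, a point or a joint stands for the part that bears it (a point fixed in the world has none). Each returns a list of dicts, best first, with "p" (0 to 1); they miss things now and then, are a little off and sometimes report something else, mostly with a low value. They report only what shows in the picture. A call takes as long as a camera call.
- look_for(target, picture): "point" ([column, row] in pixels, amid what is visible of it).
- tip_of(target, picture): "point" ([column, row] in pixels: a listed point, or the origin of a listed thing).
The state is a dict: "clock": time; "joint_pos": joint angles; "qvel": joint speeds; "tau": joint torques, N m; "tcp_pos": TCP position; "orientation": TCP orientation; "wrist_force": force on the tool from outside, world axes, zero at the start; "ft_torque": the same for the moment, N m; "finger_gap": finger opening in m; "grip_force": force on a finger pad.
Only numpy, scipy, OpenCV 4.12 (cv2) and the standard library are available. Lean on these libraries where they do the work, as an engineer would, in place of code of your own. Each camera call takes 0.05 s, during which the arm holds its last target. There are 200 camera calls.

## Task

Bring the hand-held meter (the one with a display and one round dial) to the returns dock and push it, face up and lengthwise along the dock's plate, in between the two sprung flaps, until it lies flat and fully inside and both flaps have swung shut behind it.

Things in the scene. Friction and masses are not known exactly. Their poses are not given: they have to be found in the camera images.
- meter: Grey hand meter lying face up on the desk: 120 (x) x 56 (y) x 30 mm high, 0.2-0.4 kg; black face, display at the +x end, one round dial standing 6 mm proud. Origin: centre of underside, z up. Grip across the width. 130 mm or more away, centre to centre, lie a plain black adapter brick (100x48x32 mm) and a grey box with 3 knobs (110x60x46 mm); a screwdriver farther off.
- dock: Fixed dock. Origin: on desk under gate middle; x = way in, z up. Plate 4 mm thick, 114 wide, x -155..220 mm, bare and open before the gate. Gate (x=0) 90 mm wide; posts and side walls 52 mm high; end stop x=214. Clear cover from x=80 on, top 55 mm high; x 0..80 is open above: fingers can follow the meter. Flaps shut once its rear end is 44 mm past the gate. Either end may go first.
- leaf_left (a joint): Left flap (dock +y side), rad: 0 shut square across the gate, up to 1.45 swung inward along the wall. Upright steel flap with rubber face on a vertical hinge at the post (dock x=0, y=+45 mm), 44 mm long, 4 mm thick, 7 to 43 mm above the desk. Swings inward only; a light spring (about 1 N at its tip) shuts it.
- leaf_right (a joint): Right flap (hinge at dock y = -45 mm), mirror image of the left one, rad: 0 shut, up to 1.45 swung inward.

How it is judged:
By the outcome, as a careful person would: the job done as asked, in the order asked, and still so for the second after the job is handed in, with the robot touching nothing.
It also fails if it takes over 51 s, if anything falls off the work surface, if the arm or the gripper's body presses on something with over 40 N, if the wrist force passes 120 N, or if a joint passes its speed limit or range.

## Working session

There is one attempt and no reset: what is moved stays moved. The work goes in short steps, Python scripts to look and compute and a tool call to move; the robot and the scene stay as the last step left them, time stands still between calls to the robot, and variables do not carry over. Pictures are saved under pics/ and viewed, at most 10 in all, crops included, and the job is handed in when it is done.

Besides the shell and the picture viewer there is one more tool, called after "Emit:" as name([rows], argument=value, ...), one row to a line, values as JSON. jog_arm: Moves the arm, as the interface text tells. Its arguments: {"type":"object","properties":{"moves":{"type":"array","items":{"type":"object","properties":{"fingers":{"type":"number"},"slide":{"type":"array","items":{"type":"number"}},"angular":{"type":"array","items":{"type":"number"}}}}},"squeeze":{"type":"number"}},"required":["moves"]}

```bash
mkdir -p pics; cat > h.py <<'E'
from workcell import *
import numpy as np, cv2
from scipy.spatial.transform import Rotation as R
def T_tool(s):
    T=np.eye(4); q=s["orientation"]; T[:3,:3]=R.from_quat([q[1],q[2],q[3],q[0]]).as_matrix(); T[:3,3]=s["tcp_pos"]; return T
def shot(name):
    s=get_state(); p=read_camera(name)
    h,w=p["color"].shape[:2]; f=h/2/np.tan(np.radians(p["fovy"])/2)
    p["K"]=np.array([[f,0,p["cx"]],[0,f,p["cy"]],[0,0,1]])
    p["W"]=np.array(p["world_from_camera"]) if "world_from_camera" in p else T_tool(s)@np.array(p["tool_from_camera"])
    return p
def px2w(p,px,z):
    u=cv2.undistortPoints(np.array([[px]],float),p["K"],np.array(p["D"],float))[0,0]
    d=p["W"][:3,:3]@[u[0],u[1],1]; o=p["W"][:3,3]
    return o+d*(z-o[2])/d[2]
def w2px(p,X):
    M=np.linalg.inv(p["W"]); return cv2.projectPoints(np.atleast_2d(X).astype(float),cv2.Rodrigues(M[:3,:3])[0],M[:3,3],p["K"],np.array(p["D"],float))[0][:,0]
def save(p,name): cv2.imwrite("pics/"+name,cv2.cvtColor(p["color"],cv2.COLOR_RGB2BGR))
E
python3 - <<'E'
from h import *
s=get_state();print(s)
for c in ["top","scene"]:
    p=shot(c);save(p,c+"1.png")
    for t,z in [("meter",0.03),("dock",0.0),("leaf_left",0.025),("leaf_right",.025)]:
        for fn in (look_for,tip_of):
            try: print(c,t,fn.__name__,[(np.round(r["point"]),round(r["p"],2),np.round(px2w(p,r["point"],z if fn is look_for else 0),3)) for r in fn(t,p)[:3]])
            except Exception as e: print(c,t,e)
E
```

```text
{'clock': 0.0, 'joint_pos': array([1.06639656e+00, 3.13999022e-01, 4.49791449e-02, 1.30359300e+00,
       1.36930914e-05, 1.43123493e+00]), 'qvel': array([ 5.27415051e-04,  2.94648439e-05, -7.75586801e-04,  2.21106954e-03,
        8.33606893e-04,  2.64429093e-03]), 'tau': array([-1.17487096e-03, -4.80625105e+01,  2.98533475e+01,  1.93056866e-02,
       -2.20772808e-04,  2.29602057e-05]), 'tcp_pos': array([0.20490561, 0.53672921, 0.2414097 ]), 'orientation': array([-2.93914133e-04,  1.81409076e-01,  9.83407302e-01, -8.59431049e-04]), 'wrist_force': array([-0.81826714,  0.6912697 ,  0.8249108 ]), 'ft_torque': array([-0.00984983,  0.00938982, -0.02752574]), 'grip_force': 0.0, 'finger_gap': 0.08512182752170022}
top meter call [(array([371., 169.]), 0.58, array([ 0.619, -0.253,  0.03 ]))]
top meter call [(array([372., 167.]), 0.86, array([ 0.63 , -0.259,  0.   ]))]
top dock call [(array([174., 205.]), 0.87, array([0.541, 0.196, 0.   ]))]
top dock call [(array([198., 209.]), 0.79, array([0.533, 0.14 , 0.   ]))]
top leaf_left call [(array([192., 212.]), 0.47, array([0.521, 0.146, 0.025])), (array([194., 191.]), 0.27, array([0.57 , 0.143, 0.025]))]
top leaf_left it knows: dock, meter
top leaf_right call []
top leaf_right it knows: dock, meter
scene meter call [(array([269., 244.]), 0.63, array([ 0.642, -0.245,  0.03 ]))]
scene meter call [(array([268., 251.]), 0.92, array([ 0.632, -0.249,  0.   ]))]
scene dock call [(array([483., 202.]), 0.84, array([0.527, 0.212, 0.   ]))]
scene dock call []
scene leaf_left call []
scene leaf_left it knows: dock, meter
scene leaf_right call [(array([459., 208.]), 0.67, array([0.568, 0.142, 0.025]))]
scene leaf_right it knows: dock, meter
```

```bash
python3 -c "
import cv2
a=cv2.imread('pics/top1.png')[90:300,80:460]; cv2.imwrite('pics/topc.png',cv2.resize(a,None,fx=2.1,fy=2.1,interpolation=cv2.INTER_CUBIC))"
```

```text
(no output)
```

View pics/topc.png

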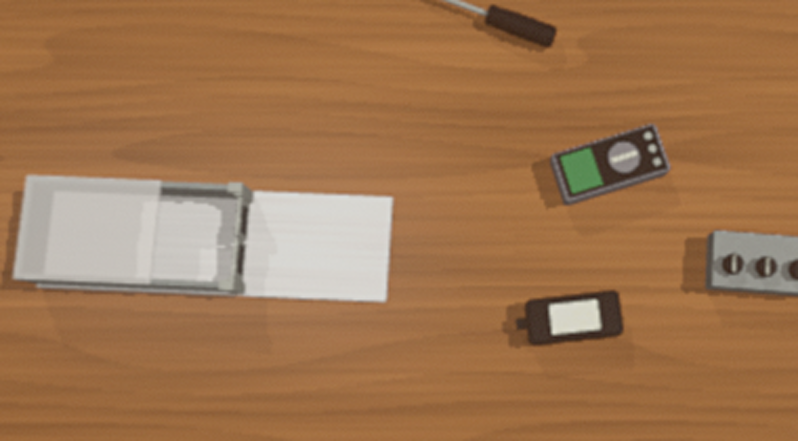

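View pics/scene1.png

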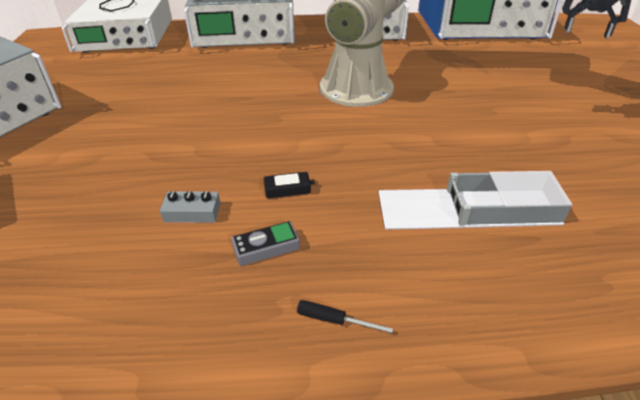

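The pictures show the meter at top px (371,169), with the green display towards the dock. The adapter brick is at (353,241) and the knob box is to the right. The dock gate is at about (195,204), with its bare plate running right to column 266 and its way in towards world +y.

```bash
python3 - <<'E'
from h import *
p=shot("top")
g=lambda x,y,z: px2w(p,(80+x/2.1,90+y/2.1),z)
for n,c in dict(meter=[(552,157,.03),(652,126,.03),(667,168,.03),(566,202,.03)],plate=[(392,197,.004),(386,301,.004)],posts=[(240,184,.052),(234,292,.052)],cover=[(27,175,.055),(13,280,.055)]).items():
    print(n,np.round([g(*k) for k in c],3).tolist(),np.round(np.mean([g(*k) for k in c],0),3))
E
```

```text
meter [[0.628, -0.19, 0.03], [0.662, -0.299, 0.03], [0.616, -0.314, 0.03], [0.579, -0.204, 0.03]] [ 0.621 -0.252  0.03 ]
plate [[0.59, -0.016, 0.004], [0.476, -0.012, 0.004]] [ 0.533 -0.014  0.004]
posts [[0.594, 0.137, 0.052], [0.481, 0.138, 0.052]] [0.538 0.138 0.052]
cover [[0.604, 0.358, 0.055], [0.494, 0.363, 0.055]] [0.549 0.361 0.055]
```

Emit:
jog_arm([
  {"slide": [-300, -262, 10], "angular": [0, 0, 52], "fingers": 0},
  {"slide": [-300, -262, 10], "angular": [0, 0, 52], "fingers": 0},
  {"slide": [-300, -262, 10], "angular": [0, 0, 52], "fingers": 0},
  {"slide": [-300, -262, 10], "angular": [0, 0, 52], "fingers": 0},
  {"slide": [-300, -262, 10], "angular": [0, 0, 52], "fingers": 0},
  {"slide": [-300, -262, 10], "angular": [0, 0, 52], "fingers": 0},
  {"slide": [-300, -262, 10], "angular": [0, 0, 52], "fingers": 0},
  {"slide": [-300, -262, 10], "angular": [0, 0, 52], "fingers": 0},
  {"slide": [-300, -262, 10], "angular": [0, 0, 52], "fingers": 0},
  {"slide": [-300, -262, 10], "angular": [0, 0, 52], "fingers": 0},
])

```text
clock: 1.58
tcp_pos: [0.3933, 0.1823, 0.2325]
orientation: [0.001, 0.595, 0.804, 0.0]
wrist_force: [1.2, 0.7, 0.8]
finger_gap: 0.0853
grip_force: 0.0
```

```bash
cat >> h.py <<'E'
def plan(xyz,yaw_y):
    "mm slide and deg turn about tool z, to a TCP world target with tool y at yaw_y deg"
    s=get_state();T=T_tool(s); d=T[:3,:3].T@(np.array(xyz)-T[:3,3])*1000
    y=np.degrees(np.arctan2(T[1,1],T[0,1])); t=(y-yaw_y+180)%360-180
    print("t%.2f tcp"%s["clock"],np.round(T[:3,3],4),"zdir",np.round(T[:3,2],3),"yawy %.1f"%y,"slide",np.round(d,1),"turn %.1f"%t,"F",np.round(s["wrist_force"],1),"gap %.4f grip %.1f"%(s["finger_gap"],s["grip_force"]))
E
python3 -c "
from h import *
plan([.621,-.252,.22],17.3)"
```

```text
t1.58 tcp [0.3933 0.1823 0.2325] zdir [ 0.001 -0.001 -1.   ] yawy 16.9 slide [-481.8   91.2   13.1] turn -0.4 F [1.2 0.7 0.8] gap 0.0853 grip 0.0
```

Emit:
jog_arm([
  {"slide": [-482, 91, 13]},
  {"slide": [-482, 91, 13]},
  {"slide": [-482, 91, 13]},
  {"slide": [-482, 91, 13]},
  {"slide": [-482, 91, 13]},
  {"slide": [-482, 91, 13]},
  {"slide": [-482, 91, 13]},
  {"slide": [-482, 91, 13]},
  {"slide": [-482, 91, 13]},
  {"slide": [-482, 91, 13]},
])

```text
schema error: expected keys fingers, slide, angular
```

Emit:
jog_arm([
  {"slide": [-35, 6, 0]},
  {"slide": [-70, 12, 0]},
  {"slide": [-70, 12, 0]},
  {"slide": [-70, 12, 0]},
])

```text
schema error: expected keys fingers, slide, angular
```

```bash
python3 - <<'E'
from h import *
p=shot("wrist");save(p,"w1.png")
for fn,z in((look_for,.03),(tip_of,0)): print([(np.round(r["point"]),r["p"],np.round(px2w(p,r["point"],z),3)) for r in fn("meter",p)])
plan([.621,-.252,.22],17.3)
E
```

```text
[]
[]
t1.73 tcp [0.3927 0.1839 0.2324] zdir [ 0.  0. -1.] yawy 16.9 slide [-483.4   92.    12.4] turn -0.4 F [-1.   0.   0.7] gap 0.0854 grip 0.0
```

View pics/w1.png

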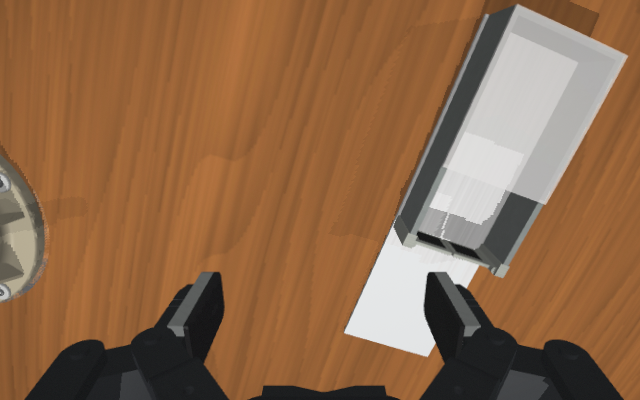

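The wrist picture, taken before the refused moves, shows the dock: plate front corners at (345,332) and (429,356), post tops at (405,240) and (500,272). I'll measure those and resend the moves with all keys.

Emit:
jog_arm([
  {"slide": [-483, 92, 12], "angular": [0, 0, 0], "fingers": 0},
  {"slide": [-483, 92, 12], "angular": [0, 0, 0], "fingers": 0},
  {"slide": [-483, 92, 12], "angular": [0, 0, 0], "fingers": 0},
  {"slide": [-483, 92, 12], "angular": [0, 0, 0], "fingers": 0},
  {"slide": [-483, 92, 12], "angular": [0, 0, 0], "fingers": 0},
  {"slide": [-483, 92, 12], "angular": [0, 0, 0], "fingers": 0},
  {"slide": [-483, 92, 12], "angular": [0, 0, 0], "fingers": 0},
  {"slide": [-483, 92, 12], "angular": [0, 0, 0], "fingers": 0},
  {"slide": [-483, 92, 12], "angular": [0, 0, 0], "fingers": 0},
  {"slide": [-483, 92, 12], "angular": [0, 0, 0], "fingers": 0},
])

```text
clock: 2.57
tcp_pos: [0.5878, -0.1831, 0.2221]
orientation: [-0.0, 0.593, 0.805, 0.0]
wrist_force: [0.4, -0.5, 1.3]
finger_gap: 0.0855
grip_force: 0.0
```

```bash
python3 - <<'E'
from h import *
p=shot("wrist");save(p,"w2.png")
for fn,z in((look_for,.03),(tip_of,0)): print([(np.round(r["point"]),r["p"],np.round(px2w(p,r["point"],z),3)) for r in fn("meter",p)])
plan([.621,-.252,.22],17.3)
# dock from w1 (TCP then .3927 .1839 .2324, yaw 16.9)
y=np.radians(16.9);T=np.eye(4);T[:3,:3]=np.array([[-np.sin(y),np.cos(y),0],[np.cos(y),np.sin(y),0],[0,0,-1]]).T if 0 else np.column_stack([[-np.sin(y),np.cos(y),0],[np.cos(y),np.sin(y),0],[0,0,-1]])
T[:3,3]=[.3927,.1839,.2324]; p["W"]=T@np.array(p["tool_from_camera"])
for c in [(345,332,.004),(429,356,.004),(405,240,.052),(500,272,.052),(516,4,.055),(627,55,.055)]: print(np.round(px2w(p,c[:2],c[2]),3))
E
```

```text
[(array([336., 243.]), 0.71, array([ 0.619, -0.246,  0.03 ]))]
[(array([336., 238.]), 0.72, array([ 0.622, -0.253,  0.   ]))]
t2.72 tcp [ 0.5878 -0.184   0.2205] zdir [-0.001  0.001 -1.   ] yawy 17.0 slide [-74.7  11.9   0.4] turn -0.3 F [-0.7 -0.1  0.1] gap 0.0853 grip 0.0
[ 0.477 -0.006  0.004]
[ 0.591 -0.011  0.004]
[0.484 0.148 0.052]
[0.589 0.143 0.052]
[0.495 0.365 0.055]
[0.602 0.361 0.055]
```

View pics/w2.png

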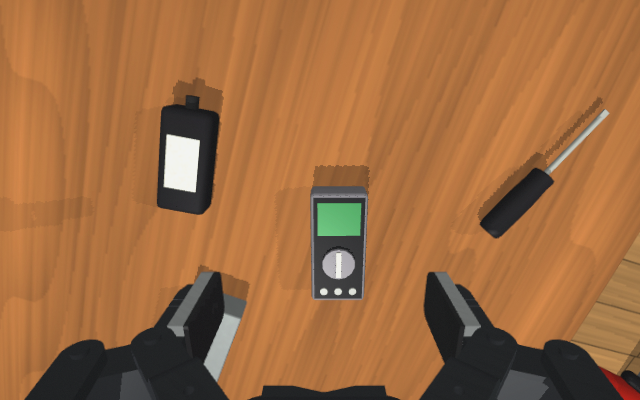

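The meter is upright at (338,245) in the picture, aligned with the tool to within about 1°. Both networks and the top view agree on (0.621,-0.252). I'm moving above it and then down, gripping 20 mm behind its centre.

Emit:
jog_arm([
  {"slide": [-40, 5, 0], "angular": [0, 0, 0], "fingers": 0},
  {"slide": [-80, 10, 0], "angular": [0, 0, 0], "fingers": 0},
  {"slide": [-95, 12, 30], "angular": [0, 0, 0], "fingers": 0},
  {"slide": [-95, 12, 70], "angular": [0, 0, 0], "fingers": 0},
  {"slide": [-95, 12, 110], "angular": [0, 0, 0], "fingers": 0},
  {"slide": [-95, 12, 145], "angular": [0, 0, 0], "fingers": 0},
  {"slide": [-95, 12, 155], "angular": [0, 0, 0], "fingers": 0},
  {"slide": [-95, 12, 155], "angular": [0, 0, 0], "fingers": 0},
  {"slide": [-95, 12, 155], "angular": [0, 0, 0], "fingers": 0},
])

```text
clock: 3.47
tcp_pos: [0.6267, -0.2686, 0.0683]
orientation: [0.0, 0.593, 0.805, 0.0]
wrist_force: [-0.5, 0.2, 1.4]
finger_gap: 0.0855
grip_force: 0.0
```

```bash
python3 - <<'E'
from h import *
p=shot("wrist");save(p,"w3.png")
for fn,z in((look_for,.03),(tip_of,0)): print([(np.round(r["point"]),r["p"],np.round(px2w(p,r["point"],z),3)) for r in fn("meter",p)])
plan([.627,-.271,.018],17.3)
E
```

```text
[(array([328., 202.]), 0.79, array([ 0.62 , -0.243,  0.03 ]))]
[(array([328., 204.]), 0.6, array([ 0.624, -0.254,  0.   ]))]
t3.62 tcp [ 0.6283 -0.2705  0.0707] zdir [ 0.005 -0.003 -1.   ] yawy 17.1 slide [ 0.1 -1.5 52.7] turn -0.2 F [ 0.7  0.5 -0.1] gap 0.0856 grip 0.0
```

View pics/w3.png

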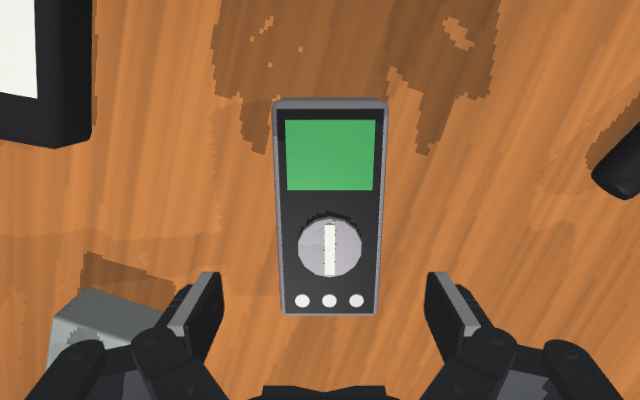

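The meter is centred at column ~330 against a finger middle of ~324, and it is square to the fingers. The corner of the knob box at (90,310) is clear of the left finger. Descending and gripping now.

Emit:
jog_arm([
  {"slide": [0, 1, 20], "angular": [0, 0, 0], "fingers": 0},
  {"slide": [0, 1, 40], "angular": [0, 0, 0], "fingers": 0},
  {"slide": [0, 1, 50], "angular": [0, 0, 0], "fingers": 0},
  {"slide": [0, 1, 50], "angular": [0, 0, 0], "fingers": 0},
  {"slide": [0, 1, 50], "angular": [0, 0, 0], "fingers": 0.6},
  {"slide": [0, 1, 50], "angular": [0, 0, 0], "fingers": 0.6},
  {"slide": [0, 1, 50], "angular": [0, 0, 0], "fingers": 0.6},
  {"slide": [0, 1, 50], "angular": [0, 0, 0], "fingers": 0.6},
  {"slide": [0, 1, 50], "angular": [0, 0, 0], "fingers": 0.6},
  {"slide": [0, 1, 50], "angular": [0, 0, 0], "fingers": 0.6},
], squeeze=60)

```text
clock: 4.45
tcp_pos: [0.6287, -0.2706, 0.0195]
orientation: [0.002, 0.594, 0.804, 0.0]
wrist_force: [-0.4, 0.7, 5.8]
finger_gap: 0.0548
grip_force: 66.6
```

```bash
python3 -c "
from h import *
plan([.533,-.088,.1],-2.4)"
```

```text
t4.45 tcp [ 0.6287 -0.2706  0.0195] zdir [ 0.004 -0.002 -1.   ] yawy 17.1 slide [202.4 -37.6 -81.2] turn 19.5 F [-0.4  0.7  5.8] gap 0.0548 grip 66.6
```

Emit:
jog_arm([
  {"slide": [0, 0, -20], "angular": [0, 0, 0], "fingers": 0.6},
  {"slide": [0, 0, -55], "angular": [0, 0, 0], "fingers": 0.6},
  {"slide": [30, 0, -80], "angular": [0, 0, 0], "fingers": 0.6},
  {"slide": [65, 0, -80], "angular": [0, 0, 3], "fingers": 0.6},
  {"slide": [105, 0, -80], "angular": [0, 0, 6], "fingers": 0.6},
  {"slide": [145, -1, -80], "angular": [0, 0, 9], "fingers": 0.6},
  {"slide": [185, -1, -80], "angular": [0, 0, 12], "fingers": 0.6},
  {"slide": [225, -2, -80], "angular": [0, 0, 15], "fingers": 0.6},
  {"slide": [265, -2, -70], "angular": [0, 0, 18], "fingers": 0.6},
  {"slide": [290, -2, -60], "angular": [0, 0, 19.5], "fingers": 0.6},
])

```text
clock: 5.28
tcp_pos: [0.5382, 0.01, 0.0775]
orientation: [-0.0, 0.722, 0.692, 0.0]
wrist_force: [-0.5, 0.3, -3.9]
finger_gap: 0.0548
grip_force: 65.5
```

Emit:
jog_arm([
  {"slide": [12, -9, 0], "angular": [0, 0, 0], "fingers": 0.6},
  {"slide": [12, -9, 0], "angular": [0, 0, 0], "fingers": 0.6},
  {"slide": [12, -9, 0], "angular": [0, 0, 0], "fingers": 0.6},
])

```text
clock: 5.53
tcp_pos: [0.5312, 0.0194, 0.0775]
orientation: [0.0, 0.721, 0.693, -0.0]
wrist_force: [0.5, -0.1, -2.4]
finger_gap: 0.0549
grip_force: 65.5
```

```bash
python3 - <<'E'
from h import *
plan([.5347,.027,.0235],-2.3)
p=shot("wrist");save(p,"w4.png")
for t in("meter","dock"):print(t,[(np.round(r["point"]),r["p"]) for r in tip_of(t,p)])
o=np.array([.5395,.142,0]);a=np.radians(87.7);ex=np.array([np.cos(a),np.sin(a),0]);ey=np.array([-ex[1],ex[0],0])
print(np.round(w2px(p,[o+ey*.045+[0,0,.052],o-ey*.045+[0,0,.052],o-.155*ex+ey*.057+[0,0,.004],o-.155*ex-ey*.057+[0,0,.004]])))
E
```

```text
t5.53 tcp [0.5312 0.0194 0.0775] zdir [ 0.    -0.001 -1.   ] yawy -2.3 slide [ 7.8  3.2 54. ] turn 0.0 F [ 0.5 -0.1 -2.4] gap 0.0549 grip 65.5
meter [(array([325., 231.]), 0.75)]
dock [(array([332.,   2.]), 0.8)]
[[218. -25.]
 [450. -24.]
 [242. 269.]
 [418. 269.]]
```

View pics/w4.png

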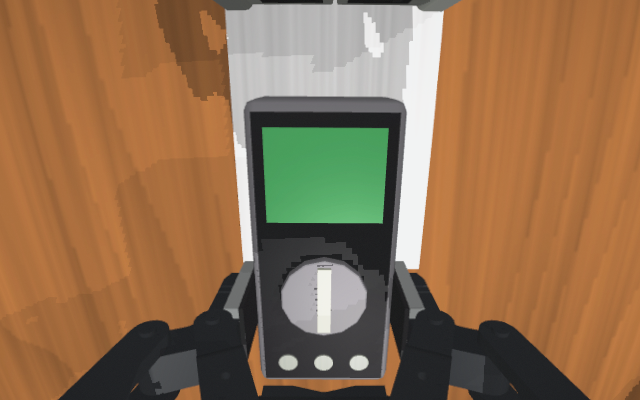

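The plate's rear corners project within 2 px of where they appear, at (243,268) and (420,268), so the dock pose is good. The meter is gripped and square to the plate, about 3 mm left of its middle. I'm lowering it and pushing in while still holding it.

Emit:
jog_arm([
  {"slide": [8, 3, 15], "angular": [0, 0, 0], "fingers": 0.6},
  {"slide": [8, 3, 35], "angular": [0, 0, 0], "fingers": 0.6},
  {"slide": [8, 3, 48], "angular": [0, 0, 0], "fingers": 0.6},
  {"slide": [8, 3, 53], "angular": [0, 0, 0], "fingers": 0.6},
  {"slide": [8, 3, 53], "angular": [0, 0, 0], "fingers": 0.6},
  {"slide": [8, 3, 53], "angular": [0, 0, 0], "fingers": 0.6},
])

```text
clock: 6.18
tcp_pos: [0.5357, 0.0259, 0.0245]
orientation: [0.0, 0.722, 0.692, 0.0]
wrist_force: [-0.8, -0.6, -3.6]
finger_gap: 0.0545
grip_force: 65.5
```

Emit:
jog_arm([
  {"slide": [8, 0, 0], "angular": [0, 0, 0], "fingers": 0.6},
  {"slide": [17, 0, 0], "angular": [0, 0, 0], "fingers": 0.6},
  {"slide": [26, 0, 0], "angular": [0, 0, 0], "fingers": 0.6},
  {"slide": [35, 0, 0], "angular": [0, 0, 0], "fingers": 0.6},
  {"slide": [45, 0, 0], "angular": [0, 0, 0], "fingers": 0.6},
  {"slide": [55, 0, 0], "angular": [0, 0, 0], "fingers": 0.6},
  {"slide": [65, 0, 0], "angular": [0, 0, 0], "fingers": 0.6},
  {"slide": [75, 0, 0], "angular": [0, 0, 0], "fingers": 0.6},
  {"slide": [83, 0, 0], "angular": [0, 0, 0], "fingers": 0.6},
  {"slide": [83, 0, 0], "angular": [0, 0, 0], "fingers": 0.6},
])

```text
clock: 7.02
tcp_pos: [0.5382, 0.1125, 0.0241]
orientation: [-0.001, 0.721, 0.693, 0.001]
wrist_force: [-1.3, 1.3, -2.8]
finger_gap: 0.0546
grip_force: 65.5
```

```bash
python3 - <<'E'
from h import *
plan([.5383,.112,.0235],-2.3)
p=shot("wrist");save(p,"w5.png")
E
```

```text
t7.02 tcp [0.5382 0.1125 0.0241] zdir [ 0.     0.002 -1.   ] yawy -2.3 slide [-0.5  0.1  0.6] turn 0.0 F [-1.3  1.3 -2.8] gap 0.0546 grip 65.5
```

View pics/w5.png

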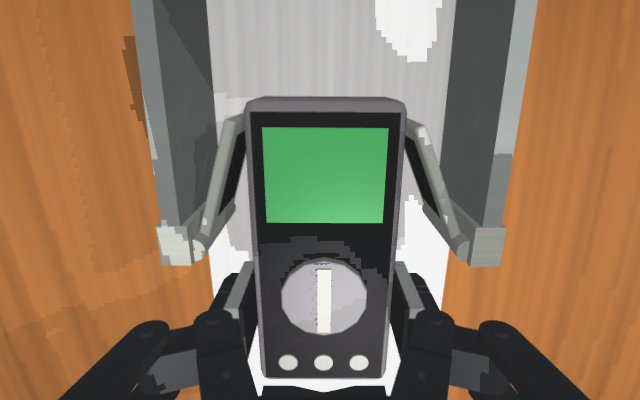

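Both flaps have swung in and lie against the sides of the meter, seen at (220,190) and (430,190). The fingers are just short of the posts. I'm releasing, lifting, backing off, part-closing the fingers and lowering behind the meter.

Emit:
jog_arm([
  {"slide": [0, 0, 1], "angular": [0, 0, 0], "fingers": 0.6},
  {"slide": [0, 0, 1], "angular": [0, 0, 0], "fingers": 0.1},
  {"slide": [0, 0, 1], "angular": [0, 0, 0], "fingers": 0.1},
  {"slide": [0, 0, 1], "angular": [0, 0, 0], "fingers": 0.1},
  {"slide": [0, 0, -15], "angular": [0, 0, 0], "fingers": 0.1},
  {"slide": [0, 0, -45], "angular": [0, 0, 0], "fingers": 0.1},
  {"slide": [0, 0, -70], "angular": [0, 0, 0], "fingers": 0.1},
  {"slide": [-35, 0, -75], "angular": [0, 0, 0], "fingers": 0.88},
  {"slide": [-70, 0, -75], "angular": [0, 0, 0], "fingers": 0.88},
  {"slide": [-70, 0, -75], "angular": [0, 0, 0], "fingers": 0.88},
])

```text
clock: 7.9
tcp_pos: [0.5364, 0.0352, 0.1004]
orientation: [0.002, 0.724, 0.69, 0.0]
wrist_force: [-0.8, 0.5, -0.3]
finger_gap: 0.0417
grip_force: 0.0
```

Emit:
jog_arm([
  {"slide": [0, 0, 0], "angular": [0, 0, 0], "fingers": 0.88},
  {"slide": [0, 0, 0], "angular": [0, 0, 0], "fingers": 0.88},
  {"slide": [0, 0, 0], "angular": [0, 0, 0], "fingers": 0.88},
])

```text
clock: 8.15
tcp_pos: [0.5351, 0.0405, 0.0989]
orientation: [-0.0, 0.722, 0.692, -0.0]
wrist_force: [0.5, -0.8, -0.2]
finger_gap: 0.0101
grip_force: 0.0
```

```bash
python3 - <<'E'
from h import *
a=np.radians(87.7);o=np.array([.5395,.142]);t=o-.1*np.array([np.cos(a),np.sin(a)])
plan([*t,.028],-2.3)
p=shot("wrist");save(p,"w6.png")
for fn,z in((look_for,.034),(tip_of,0.004)): print([(np.round(r["point"]),r["p"],np.round(px2w(p,r["point"],z),3)) for r in fn("meter",p)])
E
```

```text
t8.15 tcp [0.5351 0.0405 0.0989] zdir [-0.  0. -1.] yawy -2.4 slide [ 1.6  0.3 70.9] turn -0.1 F [ 0.5 -0.8 -0.2] gap 0.0101 grip 0.0
[(array([324.,  87.]), 0.69, array([0.538, 0.121, 0.034]))]
[(array([325.,  75.]), 0.96, array([0.539, 0.127, 0.004]))]
```

View pics/w6.png

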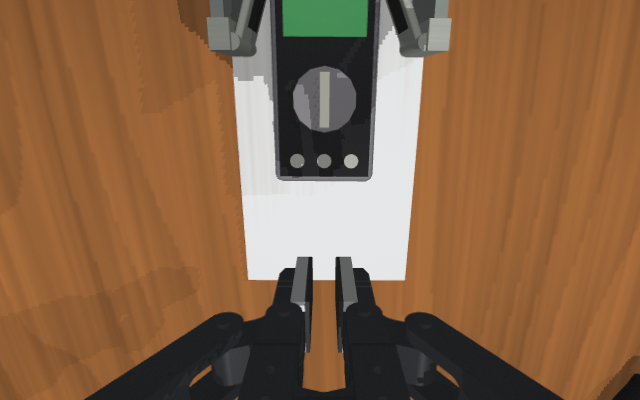

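The meter is lying straight and centred on the plate, with its rear edge at row 178. The closed fingers are behind it at column 325 and the flaps are still held open. I'm lowering and pushing.

Emit:
jog_arm([
  {"slide": [0, 0, 30], "angular": [0, 0, 0], "fingers": 0.88},
  {"slide": [0, 0, 60], "angular": [0, 0, 0], "fingers": 0.88},
  {"slide": [0, 0, 68], "angular": [0, 0, 0], "fingers": 0.88},
  {"slide": [5, 0, 68], "angular": [0, 0, 0], "fingers": 0.88},
  {"slide": [12, 0, 68], "angular": [0, 0, 0], "fingers": 0.88},
  {"slide": [19, 0, 68], "angular": [0, 0, 0], "fingers": 0.88},
  {"slide": [27, 0, 68], "angular": [0, 0, 0], "fingers": 0.88},
  {"slide": [36, 0, 68], "angular": [0, 0, 0], "fingers": 0.88},
  {"slide": [45, 0, 68], "angular": [0, 0, 0], "fingers": 0.88},
  {"slide": [54, 0, 68], "angular": [0, 0, 0], "fingers": 0.88},
])

```text
clock: 9.13
tcp_pos: [0.5387, 0.0944, 0.0324]
orientation: [0.001, 0.722, 0.692, 0.0]
wrist_force: [-0.4, -6.2, 4.8]
finger_gap: 0.0102
grip_force: 2.9
```

Emit:
jog_arm([
  {"slide": [9, 0, 0], "angular": [0, 0, 0], "fingers": 0.88},
  {"slide": [18, 0, 0], "angular": [0, 0, 0], "fingers": 0.88},
  {"slide": [27, 0, 0], "angular": [0, 0, 0], "fingers": 0.88},
  {"slide": [34, 0, 0], "angular": [0, 0, 0], "fingers": 0.88},
  {"slide": [38, 0, 0], "angular": [0, 0, 0], "fingers": 0.88},
  {"slide": [38, 0, 0], "angular": [0, 0, 0], "fingers": 0.88},
])

```text
clock: 9.63
tcp_pos: [0.5397, 0.1333, 0.0317]
orientation: [0.0, 0.721, 0.693, 0.001]
wrist_force: [-0.2, -0.4, -0.1]
finger_gap: 0.0099
grip_force: 0.1
```

```bash
python3 - <<'E'
from h import *
a=np.radians(87.7);o=np.array([.5395,.142]);t=o+.054*np.array([np.cos(a),np.sin(a)])
plan([*t,.031],-2.3)
p=shot("wrist");save(p,"w7.png")
E
```

```text
t9.63 tcp [0.5397 0.1333 0.0317] zdir [ 0.001  0.001 -1.   ] yawy -2.3 slide [62.7 -0.6  0.8] turn -0.0 F [-0.2 -0.4 -0.1] gap 0.0099 grip 0.1
```

View pics/w7.png

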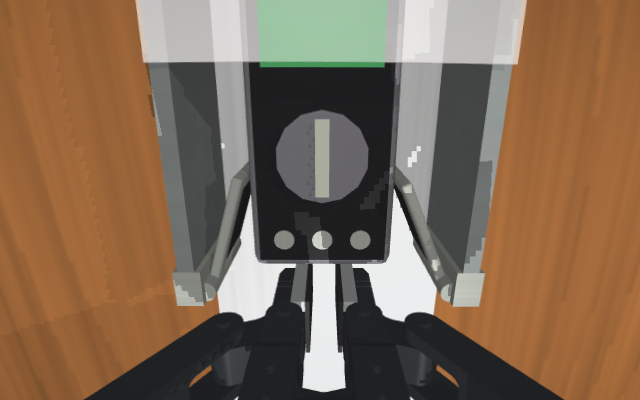

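The meter is straight and halfway under the clear cover, with its rear edge at row 262. The fingers are inside the post gap. I'll push on about 63 mm.

Emit:
jog_arm([
  {"slide": [8, 0, 0], "angular": [0, 0, 0], "fingers": 0.88},
  {"slide": [16, 0, 0], "angular": [0, 0, 0], "fingers": 0.88},
  {"slide": [24, 0, 0], "angular": [0, 0, 0], "fingers": 0.88},
  {"slide": [32, 0, 0], "angular": [0, 0, 0], "fingers": 0.88},
  {"slide": [38, 0, 0], "angular": [0, 0, 0], "fingers": 0.88},
  {"slide": [44, 0, 0], "angular": [0, 0, 0], "fingers": 0.88},
])

```text
clock: 10.18
tcp_pos: [0.5409, 0.1767, 0.031]
orientation: [-0.0, 0.722, 0.692, -0.0]
wrist_force: [0.2, -4.4, 3.1]
finger_gap: 0.0101
grip_force: 2.4
```

Emit:
jog_arm([
  {"slide": [5, -1, 0], "angular": [0, 0, 0], "fingers": 0.88},
  {"slide": [10, -1, 0], "angular": [0, 0, 0], "fingers": 0.88},
  {"slide": [15, -1, 0], "angular": [0, 0, 0], "fingers": 0.88},
  {"slide": [18, -1, 0], "angular": [0, 0, 0], "fingers": 0.88},
  {"slide": [18, -1, 0], "angular": [0, 0, 0], "fingers": 0.88},
])

```text
clock: 10.6
tcp_pos: [0.5405, 0.1951, 0.031]
orientation: [-0.001, 0.721, 0.693, 0.0]
wrist_force: [0.4, 0.3, -0.3]
finger_gap: 0.01
grip_force: 0.0
```

```bash
python3 - <<'E'
from h import *
plan([.5417,.196,.031],-2.3)
p=shot("wrist");save(p,"w8.png")
E
```

```text
t10.60 tcp [0.5405 0.1951 0.031 ] zdir [-0.     0.001 -1.   ] yawy -2.3 slide [ 0.9  1.1 -0. ] turn -0.0 F [ 0.4  0.3 -0.3] gap 0.0100 grip 0.0
```

View pics/w8.png

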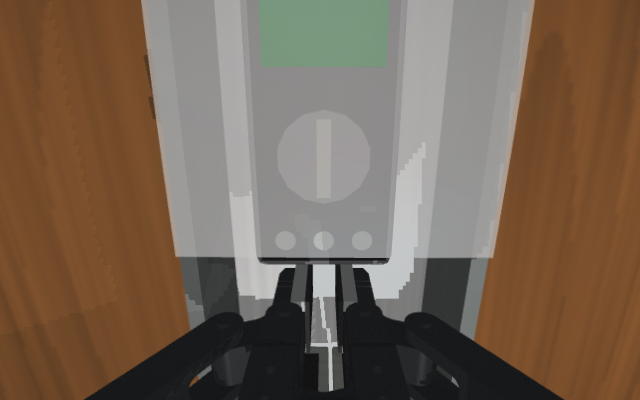

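The meter is straight and under the cover, with its rear edge at row 262, about 65 mm past the gate. I'm lifting the fingers straight out and moving clear.

Emit:
jog_arm([
  {"slide": [-3, 0, 0], "angular": [0, 0, 0], "fingers": 0.88},
  {"slide": [-3, 0, -15], "angular": [0, 0, 0], "fingers": 0.88},
  {"slide": [-3, 0, -40], "angular": [0, 0, 0], "fingers": 0.88},
  {"slide": [-3, 0, -75], "angular": [0, 0, 0], "fingers": 0.88},
  {"slide": [-3, 0, -115], "angular": [0, 0, 0], "fingers": 0.88},
  {"slide": [-40, 0, -150], "angular": [0, 0, 0], "fingers": 0.88},
  {"slide": [-80, 0, -150], "angular": [0, 0, 0], "fingers": 0.88},
  {"slide": [-100, 0, -150], "angular": [0, 0, 0], "fingers": 0.88},
  {"slide": [-100, 0, -150], "angular": [0, 0, 0], "fingers": 0.88},
  {"slide": [-100, 0, -150], "angular": [0, 0, 0], "fingers": 0.88},
])

```text
clock: 11.48
tcp_pos: [0.5366, 0.0928, 0.1814]
orientation: [-0.0, 0.723, 0.691, 0.0]
wrist_force: [0.1, -0.7, 0.0]
finger_gap: 0.0103
grip_force: 0.0
```

```bash
python3 - <<'E'
from h import *
plan([.54,.1,.18],-2.3)
p=shot("wrist");save(p,"w9.png")
a=np.radians(87.7);o=np.array([.5395,.142,0]);ex=np.array([np.cos(a),np.sin(a),0]);ey=np.array([-ex[1],ex[0],0])
for fn,z in((look_for,.034),(tip_of,0.004)):
  for t in ("meter","leaf_left","leaf_right"):
    try:
      for r in fn(t,p):
        w=px2w(p,r["point"],z if t=="meter" else .025)-o; print(t,np.round(r["point"]),r["p"],"dock xy mm",np.round([w@ex*1000,w@ey*1000]))
    except Exception as e: print(e)
# brightness along dock x at flap-top height, y=+-20mm: a shut leaf shows as a change near x=0
g=cv2.cvtColor(p["color"],cv2.COLOR_RGB2GRAY)
for y in(-.035,-.02,-.008,.008,.02,.035):
  q=w2px(p,[o+ex*x+ey*y+[0,0,.043] for x in np.arange(-.02,.08,.004)])
  print(y,[int(g[int(v),int(u)]) if 0<=v<400 and 0<=u<640 else -1 for u,v in q])
E
```

```text
t11.48 tcp [0.5366 0.0928 0.1814] zdir [ 0.     0.001 -1.   ] yawy -2.6 slide [7.4 3.1 1.4] turn -0.3 F [ 0.1 -0.7  0. ] gap 0.0103 grip 0.0
meter [322.  28.] 0.84 dock xy mm [71.  3.]
leaf_left [295. 127.] 0.8 dock xy mm [-0. 24.]
leaf_right [355. 126.] 0.63 dock xy mm [  1. -24.]
it knows: dock, meter
it knows: dock, meter
-0.035 [226, 225, 226, 225, 220, 176, 63, 151, 151, 150, 150, 150, 150, 150, 150, 211, 211, 210, 211, 208, 208, 208, 207, 204, 204]
-0.02 [226, 225, 219, 218, 217, 176, 27, 146, 148, 147, 149, 149, 149, 209, 210, 211, 212, 210, 212, 212, 172, 108, 34, 33, 35]
-0.008 [225, 225, 224, 224, 223, 175, 27, 154, 154, 154, 154, 153, 154, 215, 215, 214, 214, 214, 213, 212, 166, 106, 33, 35, 27]
0.008 [222, 222, 222, 220, 220, 177, 23, 168, 168, 168, 169, 169, 168, 224, 224, 223, 224, 216, 215, 215, 169, 70, 28, 27, 29]
0.02 [226, 221, 220, 220, 218, 176, 25, 167, 165, 166, 166, 164, 165, 222, 221, 222, 221, 211, 210, 209, 210, 110, 33, 35, 134]
0.035 [225, 217, 217, 216, 215, 174, 92, 164, 165, 163, 163, 163, 164, 219, 218, 218, 218, 205, 205, 204, 203, 202, 147, 144, 146]
```

Both flaps lie square across the gate: they were found at dock (0,±24) mm, and the same dark line shows at x≈0 on all six scan lines. The meter's rear end is about 62 mm past the gate, so I'm handing in.

```bash
python3 -c "
from workcell import *
print(hand_in())"
```

```text
the job is handed in; nothing more can be done
None
```

I handed the job in at about 11.5 s: the meter is face up inside the dock with its rear end about 62 mm past the gate, both flaps measured shut behind it, and the arm clear; no verdict came back.

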